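Stow the tube cutter and the oil bottle in the bench chest

TASK

Put the tube cutter and the small oil bottle away in the open drawer of the steel chest: lay the cutter flat in the wide lane and stand the bottle upright in the narrow lane. Then push the drawer fully shut with the bottle still standing, and leave the large bottle and the wrench where they are.

Things in the scene. Friction and masses are not known exactly. Their poses are not given: they have to be found in the camera images.
- chest_front (a point): Middle of the upper front edge of the top of a fixed grey painted steel bench-top chest with one drawer; 130 mm above the bench. The chest is 270 wide (y) and 300 deep: it runs 286 mm from here along +x; -x points out of the front, towards the robot. The shut drawer's panel stands 14 mm in front of this edge.
- drawer (a joint): How far the drawer is pushed in, m: 0 fully out, 0.222 fully shut; it starts at 0.007 to 0.047. It slides along the chest's x with about 2.5 N friction and light damping. Front panel 14 mm thick, top edge 119 mm above the bench; sides and divider 6 mm thick, 40 mm high above the inner floor; the chest's top clears the inner floor by 103 mm.
- narrow_lane (a point): Point on the inner floor of the drawer's narrow lane (the +y lane, the robot's left; 87 mm wide, clear floor), midway across the lane and 88 mm behind the inner face of the front panel; moves with the drawer, axes as chest_front; 17 mm above the bench. The lane runs 88 mm towards -x and 176 mm towards +x from here, under the chest's top beyond (134 mm - joint value).
- wide_lane (a point): The same for the wide lane (the -y lane, the robot's right; 139 mm wide, clear floor).
- drawer_handle (a point): Middle of the steel bar handle on the drawer front: bar 130 mm long along y, its middle 35 mm in front of the panel's face and 96 mm above the bench; moves with the drawer, axes as chest_front.
- cutter: Tube cutter, 220 g, lying flat on the bench, 115 mm long along its x, 40 mm wide (y), 24 mm high. Round steel sleeve of 18 mm diameter in the middle (x -20 to +21 mm), black knob of 24 mm diameter at x -50 to -20, aluminium C-shaped frame with rollers at x +21 to +65. Origin: on the underside below the middle of the sleeve; z up.
- cutter_grip (a point): Middle of the cutter's sleeve, on its axis, 12 mm above the underside: where to grip it, across its y. Axes as the cutter.
- cutter_jaw (a point): Point in the cutter's frame end, 62 mm along +x from the sleeve's middle, 12 mm above the underside.
- cutter_knob (a point): Point in the cutter's knob end, 47 mm along -x from the sleeve's middle, 12 mm above the underside.
- oil: Small white round plastic oil bottle with black cap, 40 mm diameter, 78 mm high with its cap, about 90 g, standing. Origin: centre of its underside; z up its axis. Straight body up to about 45 mm, then a shoulder.
- big_bottle: Large white round bottle of the same make, 60 mm diameter, 150 mm high, standing. Not to be moved. Origin: centre of its underside.
- wrench: Steel wrench lying on the bench, 150 mm long along its x. Not to be moved. Origin: centre of its underside.
There are look-alikes about, which are no part of the job. Of the things like the cutter, leave any that is green, orange or red; of the rest the smaller one is meant.

How it is judged (in metres and radians):
On the way:
1. the cutter lies in the wide lane and the bottle stands in the narrow lane while the drawer is still open (y of cutter_jaw in the frame of wide_lane between -0.0695 and 0.0695 m and z of cutter_jaw in the frame of wide_lane between 0 and 0.018 m and x of cutter_jaw in the frame of wide_lane between -0.09 and 0.18 m and y of cutter_knob in the frame of wide_lane between -0.0695 and 0.0695 m and z of cutter_knob in the frame of wide_lane between 0 and 0.018 m and x of cutter_knob in the frame of wide_lane between -0.09 and 0.18 m and y of oil in the frame of narrow_lane between -0.0435 and 0.0435 m and z of oil in the frame of narrow_lane between -0.006 and 0.008 m and x of oil in the frame of narrow_lane between -0.09 and 0.18 m and angle between oil's own z axis and vertical below 0.15 rad and value of joint drawer below 0.172 m), for 0.2 s.
At the end, for the whole second after the job is handed in: The drawer is shut to within 6 mm; inside it the cutter lies flat, wholly in the wide lane (both end points between the lane's walls and less than 18 mm above its floor), and the bottle stands on the narrow lane's floor, tilted less than 0.15 rad; both are at rest (y of cutter_jaw in the frame of wide_lane between -0.0695 and 0.0695 m and z of cutter_jaw in the frame of wide_lane between 0 and 0.018 m and x of cutter_jaw in the frame of wide_lane between -0.09 and 0.18 m and y of cutter_knob in the frame of wide_lane between -0.0695 and 0.0695 m and z of cutter_knob in the frame of wide_lane between 0 and 0.018 m and x of cutter_knob in the frame of wide_lane between -0.09 and 0.18 m and y of oil in the frame of narrow_lane between -0.0435 and 0.0435 m and z of oil in the frame of narrow_lane between -0.006 and 0.008 m and x of oil in the frame of narrow_lane between -0.09 and 0.18 m and angle between oil's own z axis and vertical below 0.15 rad and value of joint drawer above 0.216 m and linear speed of each of oil, cutter below 0.02 m/s); the robot touches nothing.
It fails at once if the large bottle was moved more than 30 mm or tipped (distance of big_bottle from where it was at the start of the episode above 0.03 m or angle between big_bottle's own z axis and vertical above 0.3 rad).
It fails at once if the wrench was moved more than 30 mm (distance of wrench from where it was at the start of the episode above 0.03 m).
It also fails if it takes over 72 s, if anything falls off the work surface, if the arm or the gripper's body presses on something with over 40 N, if the wrist force passes 120 N, or if a joint passes its speed limit or range.

ROBOT

A 6-joint arm with a two-finger parallel gripper is mounted at the origin on the work surface. World frame = base frame: x ahead of the robot, y to its left, z up, the work surface at z = 0. Lengths are in mm, angles in rad, forces in N, time in s.
With the tool pointing down it reaches from about 275 to 825 mm from the base axis. Payload 5.2 kg.
Tool frame: the origin (TCP) lies at the very end of the fingers, on their centre line; the grasp point (between the pads) lies behind it (bot.hold_point_z is the x of the grasp point in the tool frame, in mm); x points along the fingers, y is the direction in which the jaws open and shut, and the axes are right-handed (so a half turn about x gives the same grasp; the last joint's range is limited). The gripper opens to 93 mm and grips with 3 to 60 N. Pads are 15 mm wide; open, the fingers measure 128 mm over their backs; the gripper's body (75 mm by 188 mm) begins 65 mm behind the grasp point.
Start: joints at [-1.315, 0.259, 1.535, -0, 1.348, -0.203], TCP at [243.6, -493.116, 218.653] pointing down, gripper open.
Joint ranges: [-3.14, 3.14], [-0.91, 2.08], [0.19, 2.58], [-1.22, 4.36], [0.22, 2.71], [-3.12, 3.12]. Speed limits (rad/s): [2.57, 2.57, 3.14, 3.14, 3.14, 3.14].

INTERFACE

Orientations are given as a unit quaternion [w, x, y, z].
In Python, from cell import telemetry, imaging, ticket, finder, bot gives the robot as it stands. The module is installed in compiled form; this text tells all that it offers.
- The arm moves only by the tool carry_out, never from a script. Its argument "increments" is a list that holds one entry, the list of rows, each a list of 7 numbers: the shift along the world's x, y, z in m, then the turn, a rotation vector about the world's x, y, z in degrees, then the closure, from 0 (fully open) to 1 (shut). In form: [[[tx, ty, tz, wx, wy, wz, claw], ...]]. A call has 1 to 10 rows; each row shifts and turns the commanded pose from where the row before left it; what a row does not reach is not made up. A row lasts 1/8 s, in which the tool goes at most 62.5 mm and 10.7 degrees, less where a joint would pass 70% of its speed; a pose out of reach is approached as far as the arm can. A call with a gripper value outside its range is refused whole. The fingers move at their own pace and stop on an object; "newtons" is the grip in N (left out, the last holds). Time passes only in rows, so rows that do not move let the fingers close. It gives the time, the measured TCP pose, the force and the opening at its end, in the units of the state.
- telemetry.sense(): the state, without advancing time (a new reading comes with each control period).
- imaging.camera(name): name is "scene" or "side" or "wrist"; returns (picture, depth): 480x640x3 uint8, blue, green, red; 480x640 float32, mm along the optical axis (not along the pixel's ray), 0 where there is no reading.
- imaging.calibration(name): a dict with "fx", "fy", "cx", "cy" (pixels), "world_from_camera" (4x4, takes a point from camera to world coordinates). Camera axes: x right, y down, z forward; pixel columns grow to the right and rows downward; lengths in mm; the calibration is good to about 2 mm. A picture is of the moment at which its call begins: read the wrist's pose just before it. calibration takes no time and is no camera call; for the wrist camera it gives the pose at the moment of the call.
- ticket.finish_job(): hands the job in, once; it reports no verdict.
Trained networks look in the newest picture that a camera, given by its name, has taken for a name from the list of things; names that differ only in an ending like _2 or _b are one class to them, and where a whole thing is asked for, a point or a joint stands for the part that bears it (a point fixed in the world has none). Each returns a list of dicts, best first, with "score" (0 to 1); they miss things now and then, are a little off and sometimes report something else, mostly with a low value. They report only what shows in the picture. A call takes as long as a camera call. They do not tell look-alikes from the thing itself.
- finder.recognise(label, camera): "rect" ([centre column, centre row, width, height] in pixels, round what is visible of it).
The state is a dict: "time_s": time; "q": joint angles; "dq": joint speeds; "effort": joint torques, N m; "eef_pos": TCP position; "orientation": TCP orientation; "contact_force": force on the tool from outside, world axes, zero at the start; "moment": the same for the moment, N m; "opening": opening from 0.0 (shut) to 1.0 (fully open).
Only numpy, scipy, OpenCV 4.12 (cv2) and the standard library are available. Lean on these libraries where they do the work, as an engineer would, in place of code of your own. Each camera call takes 0.05 s, during which the arm holds its last target. There are 200 camera calls.

## Working session

There is one attempt and no reset: what is moved stays moved. The work goes in short steps, Python scripts to look and compute and a tool call to move; the robot and the scene stay as the last step left them, time stands still between calls to the robot, and variables do not carry over. Pictures are saved under pics/ and viewed, about 8 in all and at most 12, crops included, and the job is handed in when it is done.

Besides the shell and the picture viewer there is one more tool, called after "Emit:" in YAML: its name, and indented under it one key for each argument. carry_out: Moves the arm, as the interface text tells. Its arguments: {"type":"object","properties":{"increments":{"type":"array"},"newtons":{"type":"number"}},"required":["increments"]}

```bash
mkdir -p pics; cat > h.py <<'E'
from cell import telemetry, imaging, ticket, finder, bot
import numpy as np, cv2
def shot(n,f):
    K=imaging.calibration(n); p,d=imaging.camera(n); cv2.imwrite('pics/%s.png'%f,p); np.savez('pics/%s.npz'%f,p=p,d=d,T=K['world_from_camera'],k=[K[a] for a in('fx','fy','cx','cy')]); return f
def load(f):
    z=np.load('pics/%s.npz'%f); fx,fy,cx,cy=z['k']; d=z['d']; v,u=np.mgrid[:480,:640]
    P=np.stack([(u-cx)/fx*d,(v-cy)/fy*d,d,np.ones_like(d)],-1)@z['T'].T
    P=P[...,:3]; P[d<=0]=np.nan; return z['p'],P
E
python3 - <<'E'
from h import *
print(bot.hold_point_z, telemetry.sense())
for n in('scene','side'):
    shot(n,n+'0'); p,P=load(n+'0')
    for l in('cutter','oil','big_bottle','wrench','drawer_handle','drawer'):
        for r in finder.recognise(l,n)[:4]:
            c,w=[int(x) for x in r['rect'][:2]],r['rect'][2:]
            print(n,l,round(r['score'],2),c,np.round(w),np.round(P[min(c[1],479),min(c[0],639)]))
E
```

```text
-18.8 {'time_s': 0.0, 'q': array([-1.31479499e+00,  2.59334069e-01,  1.53605309e+00, -1.12153244e-05,
        1.34800386e+00, -2.02778859e-01]), 'dq': array([ 0.00153193,  0.00076783, -0.00037107,  0.00053476,  0.00133504,
        0.00092737]), 'effort': array([-7.96576460e-04, -4.37307036e+01, -2.84004700e+01,  7.17104995e-02,
        4.13340004e-02, -1.92455932e-04]), 'eef_pos': array([ 243.45920962, -492.58264546,  217.83455757]), 'orientation': array([-0.16014982, -0.68856304, -0.1614208 ,  0.68860461]), 'contact_force': array([-0.82130894, -0.19538602,  0.82343261]), 'moment': array([-0.05202263,  0.03170009,  0.06719974]), 'opening': 1.001143217357494}
scene cutter 0.96 [254, 215] [29. 32.] [ 284. -186.   -0.]
scene cutter 0.93 [443, 227] [30. 29.] [234. 281.  14.]
scene cutter 0.91 [445, 273] [22. 41.] [410. 294.  16.]
scene cutter 0.64 [502, 250] [60. 18.] [300. 410.  19.]
scene oil 0.83 [177, 228] [20. 29.] [ 449. -299.   47.]
scene big_bottle 0.96 [460, 321] [45. 83.] [625. 316.  96.]
scene wrench 0.76 [143, 288] [55. 50.] [ 606. -294.    3.]
scene drawer_handle 0.64 [297, 280] [156.  97.] [513.   6.  17.]
scene drawer 0.67 [297, 274] [150.  94.] [515.   7.  34.]
side cutter 0.92 [387, 418] [61. 62.] [207. 291.  18.]
side cutter 0.89 [355, 332] [82. 46.] [320. 145.  13.]
side cutter 0.89 [389, 227] [56. 25.] [ 347. -149.   26.]
side cutter 0.8 [314, 451] [36. 57.] [299. 393.  20.]
side oil 0.83 [378, 174] [17. 34.] [ 426. -299.   48.]
side big_bottle 0.73 [179, 337] [45. 69.] [582. 334. 102.]
side wrench 0.57 [316, 173] [54. 21.] [ 596. -295.    3.]
side drawer_handle 0.64 [180, 338] [43. 67.] [579. 335. 103.]
side drawer_handle 0.6 [250, 247] [153. 117.] [596.  59.  58.]
side drawer 0.7 [249, 248] [154. 116.] [600.  58.  53.]
side drawer 0.52 [289, 380] [59. 47.] [392. 294.  21.]
```

View pics/scene0.png

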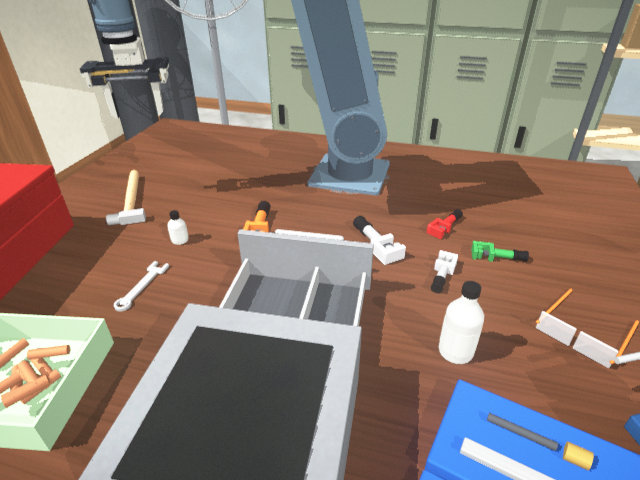

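View pics/side0.png

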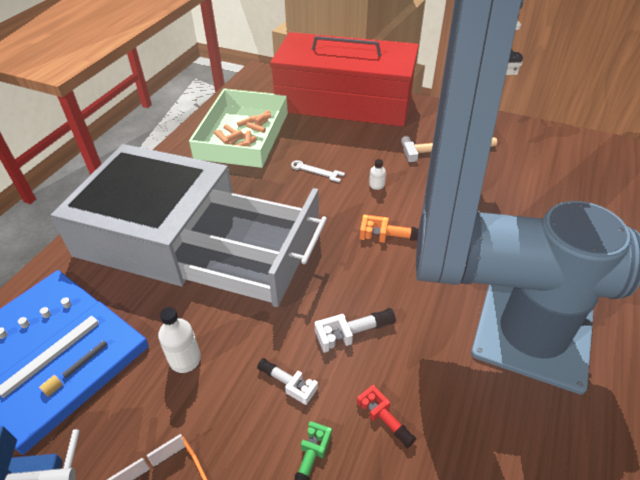

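The pictures show five cutters: orange (scene 257,218), red (445,222), green (500,252), a large silver one (378,240) and a small silver one (445,270; side 289,380). I choose the small silver one. The oil bottle is at scene (177,228), the big bottle at (460,325), and the wrench at (142,286). Next I measure and check a crop.

```bash
python3 - <<'E'
from h import *
cr=[]
for n,(u0,u1,v0,v1) in {'scene0':(345,535,205,300),'side0':(240,430,300,478)}.items():
    p,P=load(n); cr.append(cv2.resize(p[v0:v1,u0:u1],(600,int(600*(v1-v0)/(u1-u0)))))
    print(n)
    def reg(name,x,y,z):
        m=(P[...,0]>x[0])&(P[...,0]<x[1])&(P[...,1]>y[0])&(P[...,1]<y[1])&(P[...,2]>z[0])&(P[...,2]<z[1])
        Q=P[m]; 
        if len(Q)>5:
            print(name,len(Q),'med',np.round(np.median(Q,0)),'min',np.round(np.percentile(Q,2,0)),'max',np.round(np.percentile(Q,98,0)))
        return Q,m
    Q,m=reg('cutter',(335,475),(245,350),(7,60))
    if len(Q)>5:
        r=cv2.minAreaRect(Q[:,:2].astype(np.float32)); print(r)
        g=p[m].max(1); print('knob dark',np.round(Q[g<70].mean(0)),'light',np.round(Q[g>110].mean(0)))
    reg('oil',(390,480),(-340,-260),(10,100)); Q,_=reg('oilbody',(390,480),(-340,-260),(8,42))
    if len(Q): 
        A=np.c_[2*Q[:,:2],np.ones(len(Q))]; s=np.linalg.lstsq(A,(Q[:,:2]**2).sum(1),rcond=None)[0]; print('circ',s[:2],np.sqrt(s[2]+s[:2]@s[:2]))
    reg('big',(550,660),(270,380),(10,160)); reg('wrench',(530,680),(-370,-220),(2,20))
    reg('chesttop',(450,950),(-220,220),(124,136)); reg('paneltop',(330,560),(-220,220),(114,123));reg('handle',(280,480),(-120,120),(85,105)); reg('walls',(420,560),(-220,220),(45,64));reg('floor',(420,600),(-220,220),(12,22))
cv2.imwrite('pics/crop.png',np.vstack([c[:300] if i==0 else cv2.resize(c,(600,290)) for i,c in enumerate(cr)]))
E
```

```text
scene0
cutter 587 med [391. 289.  20.] min [348. 273.   8.] max [460. 314.  25.]
((404.8265380859375, 289.4062194824219), (40.22151184082031, 119.12588500976562), 81.8208999633789)
knob dark [452. 282.  18.] light [380. 294.  20.]
oil 457 med [ 443. -303.   43.] min [ 426. -322.   12.] max [ 455. -291.   78.]
oilbody 220 med [ 449. -300.   26.] min [ 428. -322.   10.] max [ 455. -290.   41.]
circ [ 434.71983963 -310.03996546] 18.675232291040448
big 2472 med [621. 322.  87.] min [595. 296.  13.] max [632. 351. 150.]
wrench 603 med [ 608. -300.    6.] min [ 533. -320.    2.] max [ 673. -261.    9.]
chesttop 31578 med [861.  64. 132.] min [728. -77. 128.] max [946. 182. 134.]
paneltop 806 med [508.  31. 118.] min [ 492. -102.  114.] max [522. 148. 120.]
handle 281 med [466.  20. 100.] min [458. -48.  96.] max [475.  86. 103.]
walls 1136 med [514.  34.  56.] min [ 501. -102.   45.] max [555. 148.  63.]
floor 3645 med [556.  26.  17.] min [506. -87.  15.] max [598. 136.  21.]
side0
cutter 955 med [383. 291.  20.] min [344. 274.   8.] max [456. 315.  25.]
((401.9798583984375, 289.734619140
[... 165 characters left out ...]
  12.] max [ 447. -290.   79.]
oilbody 164 med [ 426. -296.   27.] min [ 411. -311.    9.] max [ 447. -289.   42.]
circ [ 430.28203505 -309.85627662] 18.190479575991283
big 1781 med [587. 335.  92.] min [570. 305.  14.] max [616. 353. 150.]
wrench 444 med [ 602. -300.    5.] min [ 533. -364.    2.] max [ 671. -229.   10.]
chesttop 8721 med [827.  72. 131.] min [719. -79. 126.] max [945. 183. 135.]
paneltop 663 med [502.  40. 118.] min [ 488. -104.  114.] max [518. 151. 121.]
handle 313 med [462.  31. 100.] min [453. -46.  94.] max [478.  85. 103.]
walls 521 med [505.  85.  54.] min [487. -98.  45.] max [558. 152.  63.]
floor 1412 med [572.  57.  17.] min [491. -89.  13.] max [599. 150.  21.]
```

View pics/crop.png

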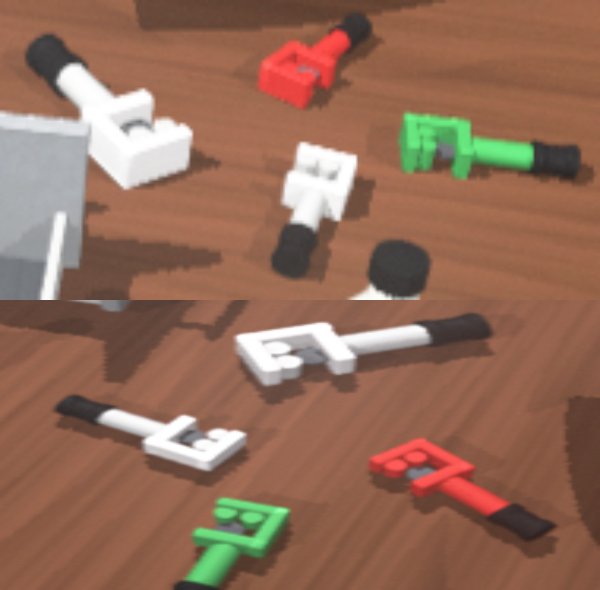

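The crop confirms the small silver cutter: its knob points to +x and its jaw to −x. Next is the chest geometry.

```bash
python3 - <<'E'
from h import *
from scipy.spatial.transform import Rotation as R
q=np.array(telemetry.sense()['orientation']); r=R.from_quat(q[[1,2,3,0]]).as_matrix(); print(np.round(r,3))
for n in('scene0','side0'):
    p,P=load(n)
    def sel(x,y,z):
        m=(P[...,0]>x[0])&(P[...,0]<x[1])&(P[...,1]>y[0])&(P[...,1]<y[1])&(P[...,2]>z[0])&(P[...,2]<z[1]); return P[m]
    Q=sel((480,530),(-130,180),(115,123)); print(n,'panel rect',cv2.minAreaRect(Q[:,:2].astype(np.float32)), 'slope dx/dy',np.polyfit(Q[:,1],Q[:,0],1))
    Q=sel((440,482),(-60,100),(92,104)); print('handle rect',cv2.minAreaRect(Q[:,:2].astype(np.float32)),np.polyfit(Q[:,1],Q[:,0],1))
    Q=sel((550,900),(-220,220),(127,135)); s=np.array([[y,np.percentile(Q[abs(Q[:,1]-y)<8,0],1)] for y in range(-60,170,20)]); print('chest front',np.polyfit(s[:,0],s[:,1],1)); 
    Q=sel((525,610),(-130,180),(53,61)); h,e=np.histogram(Q[:,1],bins=np.arange(-130,180,6)); print([(int(a),int(b)) for a,b in zip(e,h) if b>8])
    for lo,hi in((-130,-70),(0,70),(130,180)):
        w=Q[(Q[:,1]>lo)&(Q[:,1]<hi)]
        if len(w)>8: print('wall',lo,len(w),'at x560 y=',np.polyfit(w[:,0]-560,w[:,1],1))
E
```

```text
[[ 0.     0.443 -0.897]
 [-0.    -0.897 -0.443]
 [-1.     0.     0.   ]]
scene0 panel rect ((505.84954833984375, 21.703506469726562), (18.85549545288086, 263.31915283203125), 5.253278732299805) slope dx/dy [-8.71196932e-02  5.09644735e+02]
handle rect ((465.4071044921875, 17.965431213378906), (15.093365669250488, 139.38519287109375), 4.28052282333374) [-8.58455601e-02  4.67893124e+02]
chest front [-8.47149419e-02  7.28277934e+02]
[(-100, 26), (-94, 78), (-88, 12), (44, 15), (50, 79), (56, 19), (140, 47), (146, 63)]
wall -130 116 at x560 y= [ 8.52506929e-02 -9.26029185e+01]
wall 0 113 at x560 y= [ 0.08364975 52.53437038]
wall 130 114 at x560 y= [8.48426461e-02 1.45701103e+02]
side0 panel rect ((503.7984619140625, 20.73149871826172), (15.501243591308594, 265.2698974609375), 5.062068462371826) slope dx/dy [-8.38155181e-02  5.04898609e+02]
handle rect ((468.8246765136719, 18.976245880126953), (30.187959671020508, 139.4959259033203), 2.2629098892211914) [-5.46663336e-02  4.64157838e+02]
chest front [-8.53111248e-02  7.24040180e+02]
[(-100, 14), (-94, 50), (44, 20), (50, 69), (56, 24), (140, 62), (146, 61)]
wall -130 71 at x560 y= [ 7.47420844e-02 -9.29142506e+01]
wall 0 113 at x560 y= [ 0.09709408 51.98638105]
wall 130 130 at x560 y= [8.63913887e-02 1.45296331e+02]
```

Emit:
carry_out:
  increments:
    - [[0.0315,0.0305,-0.0164,0,0,-3.57,0],[0.0315,0.0305,-0.0164,0,0,-3.57,0],[0.0315,0.0305,-0.0164,0,0,-3.57,0],[0.0315,0.0305,-0.0164,0,0,-3.57,0],[0.0315,0.0305,-0.0164,0,0,-3.57,0],[0.0315,0.0305,-0.0164,0,0,-3.57,0],[0,0,0,0,0,0,0]]
  newtons: 15

```text
time_s: 1.58
eef_pos: [433.5, -307.3, 119.0]
orientation: [-0.03, -0.706, -0.032, 0.707]
contact_force: [-0.1, -0.3, -0.3]
opening: 1.001
```

```bash
python3 - <<'E'
from h import *
shot('wrist','w1'); p,P=load('w1'); s=telemetry.sense(); print(s['time_s'],s['eef_pos'],s['orientation'],s['contact_force'])
print([(r['score'],np.round(r['rect'])) for r in finder.recognise('oil','wrist')])
x,y,z=P[...,0],P[...,1],P[...,2]
for a,b in((70,85),(10,42)):
    Q=P[(abs(x-432)<40)&(abs(y+310)<40)&(z>a)&(z<b)]
    if len(Q)>5: print(len(Q),cv2.minEnclosingCircle(Q[:,:2].astype(np.float32)),np.median(Q,0))
E
```

```text
1.625 [ 432.98555913 -309.02097545  119.79488526] [-0.0310281  -0.70607028 -0.03152933  0.70675874] [ 0.71359562 -0.35917313 -0.18905082]
[(0.96, array([327., 247.,  50.,  72.]))]
783 ((432.5436706542969, -311.7834777832031), 9.952305793762207) [ 433.91046821 -311.5637002    78.36472371]
474 ((433.8580017089844, -311.53106689453125), 19.923269271850586) [ 449.92554738 -308.88003597   30.17620704]
```

View pics/w1.png

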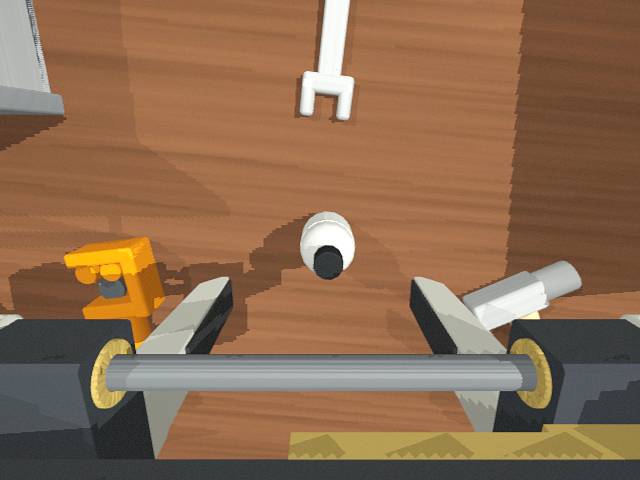

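The bottle lies centred between the fingers at pixel (327,245). The hammer head (500,300) is near the right finger, so I part-close the gripper before descending.

Emit:
carry_out:
  increments:
    - [[0.0006,-0.0015,0,0,0,0,0.3],[0,0,-0.02,0,0,0,0.3],[0,0,-0.03,0,0,0,0.3],[0,0,-0.031,0,0,0,0.3],[0,0,-0.02,0,0,0,0.3],[0,0,0,0,0,0,0.3],[0,0,0,0,0,0,0.7],[0,0,0,0,0,0,0.7],[0,0,0,0,0,0,0.7],[0,0,0,0,0,0,0.7]]
  newtons: 15

```text
time_s: 2.92
eef_pos: [433.6, -312.1, 20.1]
orientation: [0.031, 0.707, 0.03, -0.706]
contact_force: [-0.6, 0.7, 5.9]
opening: 0.425
```

Emit:
carry_out:
  increments:
    - [[0,0,0.02,0,0,0,0.7],[0,0,0.04,0,0,0,0.7],[0,0,0.045,0,0,0,0.7],[0.008,0.02,0.035,0,0,0,0.7],[0.018,0.043,0,0,0,0,0.7],[0.018,0.043,0,0,0,0,0.7],[0.018,0.043,0,0,0,0,0.7],[0.018,0.043,0,0,0,0,0.7],[0.018,0.043,0,0,0,0,0.7],[0.018,0.043,0,0,0,0,0.7]]

```text
time_s: 4.18
eef_pos: [549.4, -31.9, 159.1]
orientation: [-0.03, -0.706, -0.03, 0.707]
contact_force: [0.8, 0.6, -1.1]
opening: 0.427
```

Emit:
carry_out:
  increments:
    - [[0.018,0.043,0,0,0,0,0.7],[0.018,0.043,0,0,0,0,0.7],[0.015,0.035,0,0,0,0,0.7],[0.005,0.0156,0,0,0,0,0.7],[0,0,0,0,0,0,0.7]]

```text
time_s: 4.8
eef_pos: [604.9, 103.6, 158.8]
orientation: [-0.031, -0.706, -0.031, 0.707]
contact_force: [0.6, -0.2, -1.5]
opening: 0.427
```

```bash
python3 - <<'E'
from h import *
shot('wrist','w2'); s=telemetry.sense(); print(s['time_s'],s['eef_pos'],s['orientation'],s['contact_force'],s['opening'])
shot('scene','s2')
for n in('w2','s2'):
    p,P=load(n); x,y,z=P[...,0],P[...,1],P[...,2]
    Q=P[(abs(x-605)<35)&(abs(y-103)<35)&(z>135)&(z<225)]
    if len(Q)>5: print('oil',len(Q),np.percentile(Q,[2,50,98],axis=0).round())
    m=(x>535)&(x<690)&(abs(y-30)<150)&(z>53)&(z<61)
    for lo,hi in((-110,-60),(30,75),(130,170)):
        w=P[m&(y>lo)&(y<hi)]
        if len(w)>8: print(n,'wall',len(w),'at x605 y=',np.polyfit(w[:,0]-605,w[:,1],1))
    w=P[(x<560)&(abs(y-30)<150)&(z>116)&(z<122)&(x>480)]; 
    if len(w)>8: print('panel',np.polyfit(w[:,1],w[:,0],1),np.ptp(w[:,1]))
E
```

```text
4.85 [604.70095529 102.58741612 158.91607217] [-0.0304736  -0.70611159 -0.03006074  0.70680558] [ 0.71238204 -0.66894937 -0.69314458] 0.4245691857149341
oil 12945 [[598.  73. 153.]
 [613. 104. 193.]
 [623. 135. 222.]]
w2 wall 2090 at x605 y= [ 8.33844727e-02 -8.87416332e+01]
w2 wall 1279 at x605 y= [ 0.08377218 56.00310484]
w2 wall 1368 at x605 y= [8.37066971e-02 1.48681454e+02]
panel [-8.51524863e-02  5.08148834e+02] 243.70939078865854
oil 1609 [[600.  70. 144.]
 [615. 105. 187.]
 [624. 137. 222.]]
s2 wall 189 at x605 y= [ 8.46843267e-02 -8.88445082e+01]
s2 wall 168 at x605 y= [ 0.08493913 56.39684796]
s2 wall 152 at x605 y= [8.57128690e-02 1.49456915e+02]
panel [-8.47308154e-02  5.09153697e+02] 262.12115991550826
```

View pics/w2.png

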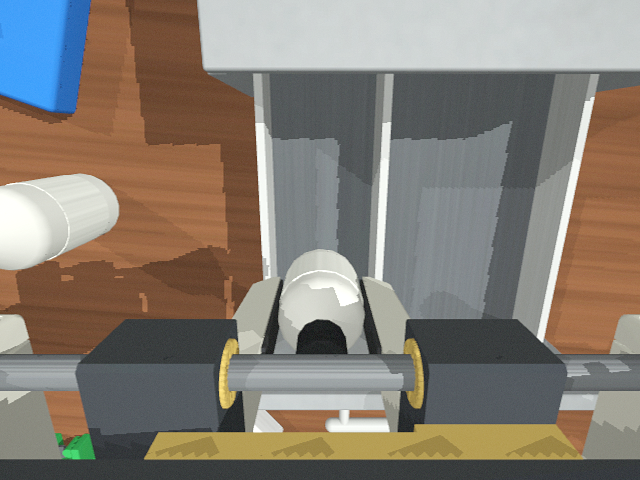

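The bottle is held at (320,300) above the left, narrow lane (columns 265–380), centred to within 1 mm.

Emit:
carry_out:
  increments:
    - [[0,0,-0.025,0,0,0,0.7],[0,0,-0.035,0,0,0,0.7],[0,0,-0.03,0,0,0,0.7],[0,0,-0.016,0,0,0,0.7],[0,0,-0.01,0,0,0,0.7],[0,0,-0.004,0,0,0,0.7],[0,0,-0.001,0,0,0,0.7],[0,0,0,0,0,0,0.7]]

```text
time_s: 5.9
eef_pos: [605.7, 103.1, 39.0]
orientation: [0.03, 0.707, 0.03, -0.706]
contact_force: [0.6, 0.0, -0.4]
opening: 0.429
```

Emit:
carry_out:
  increments:
    - [[0,0,-0.001,0,0,0,0.7],[0,0,-0.0005,0,0,0,0.7],[0,0,0,0,0,0,0.7]]

```text
time_s: 6.28
eef_pos: [605.4, 103.1, 37.2]
orientation: [0.03, 0.707, 0.03, -0.706]
contact_force: [-0.0, 0.5, 2.5]
opening: 0.422
```

Emit:
carry_out:
  increments:
    - [[0,0,0,0,0,0,0.5],[0,0,0,0,0,0,0.46],[0,0,0,0,0,0,0.46],[0,0,0.01,0,0,0,0.46],[0,0,0.025,0,0,0,0.46],[0,0,0.04,0,0,0,0.46],[0,0,0.05,0,0,0,0.46],[0,0,0.04,0,0,0,0.46],[-0.03,0.03,0,0,0,0,0.46],[-0.04,0.04,0,0,0,0,0.3]]

```text
time_s: 7.52
eef_pos: [535.6, 172.9, 203.1]
orientation: [0.029, 0.707, 0.029, -0.706]
contact_force: [-0.3, 0.3, 0.8]
opening: 0.603
```

Emit:
carry_out:
  increments:
    - [[-0.0248,0.0232,-0.018,0,0,-2.6,0.3],[-0.0248,0.0232,-0.018,0,0,-2.6,0.3],[-0.0248,0.0232,-0.018,0,0,-2.6,0.3],[-0.0248,0.0232,-0.018,0,0,-2.6,0.3],[-0.0248,0.0232,-0.018,0,0,-2.6,0.3],[0,0,0,0,0,0,0.3]]

```text
time_s: 8.28
eef_pos: [408.7, 289.7, 111.2]
orientation: [0.049, -0.705, 0.049, 0.706]
contact_force: [0.1, 0.5, 0.0]
opening: 0.7
```

```bash
python3 - <<'E'
from h import *
shot('wrist','w3'); s=telemetry.sense(); print(s['time_s'],s['eef_pos'],s['orientation'],s['contact_force'],s['opening'])
print([(round(r['score'],2),np.round(r['rect'])) for r in finder.recognise('cutter','wrist')])
p,P=load('w3'); x,y,z=P[...,0],P[...,1],P[...,2]
m=(x>335)&(x<475)&(y>245)&(y<345)&(z>6)&(z<40); Q=P[m]
print(len(Q),cv2.minAreaRect(Q[:,:2].astype(np.float32)))
sl=P[m&(x>395)&(x<428)]; print('sleeve',np.polyfit(sl[:,0]-411,sl[:,1],1),np.percentile(sl,[2,50,98],axis=0).round(1))
# side check of bottle
shot('scene','s3'); p,P=load('s3'); x,y,z=P[...,0],P[...,1],P[...,2]
Q=P[(abs(x-605)<40)&(abs(y-103)<38)&(z>65)]; print('oil',len(Q),np.percentile(Q,[2,50,98],axis=0).round())
E
```

```text
8.325 [410.73395655 289.32516112 112.11116389] [-0.04905714  0.7054301  -0.04927555 -0.70536068] [-0.03249464 -0.48830747  0.1522306 ] 0.6989123151773563
[(0.83, array([323., 244.,  52., 146.])), (0.72, array([260., 343.,  34.,  26.])), (0.66, array([366., 409.,  58.,  44.])), (0.61, array([489., 275., 121.,  94.]))]
4803 ((402.26080322265625, 288.87274169921875), (39.78309631347656, 115.15780639648438), 81.1361312866211)
sleeve [-1.63439286e-01  2.87463816e+02] [[395.9 277.6  13.5]
 [411.9 287.4  20.1]
 [427.5 297.1  22.2]]
oil 338 [[597.  88.  65.]
 [612. 105.  74.]
 [622. 120.  96.]]
```

View pics/w3.png

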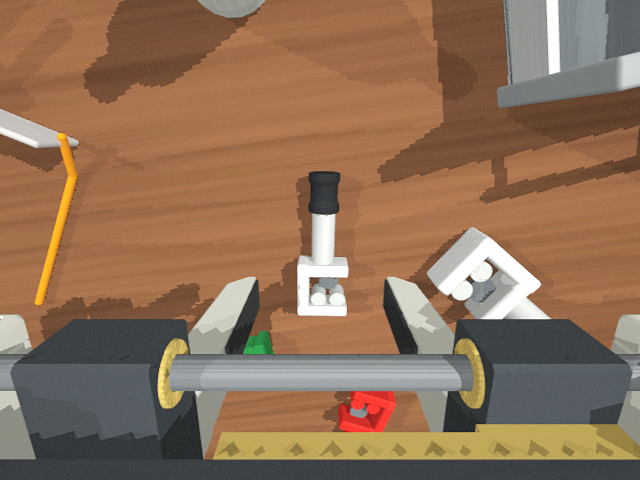

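The small silver cutter is centred between the fingers (323,244), with clear room to the big one (485,275). Descending to grip.

Emit:
carry_out:
  increments:
    - [[-0.0015,-0.0013,-0.02,0,0,-0.8,0.3],[0,0,-0.035,0,0,0,0.3],[0,0,-0.03,0,0,0,0.3],[0,0,-0.015,0,0,0,0.3],[0,0,-0.0075,0,0,0,0.3],[0,0,0,0,0,0,0.5],[0,0,0,0,0,0,0.95],[0,0,0,0,0,0,0.95],[0,0,0,0,0,0,0.95],[0,0,0,0,0,0,0.95]]
  newtons: 30

```text
time_s: 9.68
eef_pos: [409.8, 287.8, 4.5]
orientation: [-0.055, 0.705, -0.055, -0.705]
contact_force: [0.6, -0.4, -0.2]
opening: 0.21
```

Emit:
carry_out:
  increments:
    - [[0,0,0,0,0,0,0.95],[0,0,0,0,0,0,0.95],[0,0,0.015,0,0,0,0.95],[0,0,0.03,0,0,0,0.95],[0,0,0.04,0,0,0,0.95],[0,0,0.05,0,0,0,0.95],[0,0,0.03,0,0,0,0.95],[0,0,0.01,0,0,0,0.95]]

```text
time_s: 10.68
eef_pos: [410.5, 288.0, 181.7]
orientation: [-0.056, 0.706, -0.054, -0.704]
contact_force: [1.2, 0.7, -3.2]
opening: 0.184
```

Emit:
carry_out:
  increments:
    - [[0.0256,-0.0379,0,0,0,1.72,0.95],[0.0256,-0.0379,0,0,0,1.72,0.95],[0.0256,-0.0379,0,0,0,1.72,0.95],[0.0256,-0.0379,0,0,0,1.72,0.95],[0.0256,-0.0379,0,0,0,1.72,0.95],[0.0256,-0.0379,0,0,0,1.72,0.95],[0.0256,-0.0379,0,0,0,1.72,0.95],[0.0256,-0.0379,0,0,0,1.72,0.95],[0,0,0,0,0,0,0.95]]

```text
time_s: 11.8
eef_pos: [615.1, -18.6, 177.2]
orientation: [-0.029, -0.706, -0.028, 0.707]
contact_force: [-1.7, 0.6, -1.9]
opening: 0.182
```

```bash
python3 - <<'E'
from h import *
shot('wrist','w4'); s=telemetry.sense(); print(s['time_s'],s['eef_pos'],s['orientation'],s['contact_force'],s['opening'])
p,P=load('w4'); x,y,z=P[...,0],P[...,1],P[...,2]
Q=P[(abs(z-60)<45)&(x>560)&(x<640)&(abs(y-103)<38)&(z>65)]; print('oil',len(Q),np.percentile(Q,[2,50,98],axis=0).round() if len(Q) else '')
shot('scene','s4'); p,P=load('s4'); x,y,z=P[...,0],P[...,1],P[...,2]
Q=P[(x>535)&(x<690)&(abs(y+16)<35)&(z>172)&(z<206)]; print('cut',len(Q),np.percentile(Q,[2,50,98],axis=0).round())
Q=P[(x>642)&(x<690)&(abs(y+16)<35)&(z>160)&(z<212)]; print('knob end',len(Q),np.percentile(Q,[2,50,98],axis=0).round() if len(Q) else '')
E
```

```text
11.85 [613.97266383 -16.72056553 177.30752167] [-0.02847691 -0.70535177 -0.02918064  0.70768385] [-0.65248167  0.70632025 -3.2167742 ] 0.1852261583213967
oil 1783 [[589.  86.  66.]
 [609.  98.  75.]
 [621. 116.  96.]]
cut 877 [[554. -37. 176.]
 [623. -10. 193.]
 [665.   7. 204.]]
knob end 253 [[643. -22. 176.]
 [663. -11. 190.]
 [666.  -1. 197.]]
```

View pics/w4.png

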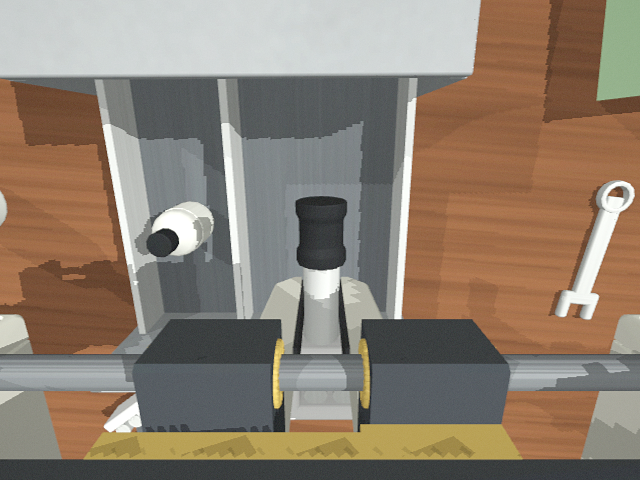

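The cutter is held over the wide lane (323,230), aligned with it, and the bottle stands in the narrow lane (180,230). Lowering.

Emit:
carry_out:
  increments:
    - [[0,0,-0.025,0,0,0,0.95],[0,0,-0.04,0,0,0,0.95],[0,0,-0.04,0,0,0,0.95],[0,0,-0.025,0,0,0,0.95],[0,0,-0.015,0,0,0,0.95],[0,0,-0.008,0,0,0,0.95],[0,0,-0.003,0,0,0,0.95],[0,0,-0.0015,0,0,0,0.95],[0,0,0,0,0,0,0.95]]

```text
time_s: 13.02
eef_pos: [615.0, -15.7, 22.4]
orientation: [0.03, 0.707, 0.03, -0.706]
contact_force: [1.3, -0.6, -2.2]
opening: 0.185
```

Emit:
carry_out:
  increments:
    - [[0,0,-0.001,0,0,0,0.95],[0,0,0,0,0,0,0.6],[0,0,0,0,0,0,0.5],[0,0,0,0,0,0,0.5],[0,0,0.015,0,0,0,0.5],[0,0,0.035,0,0,0,0.5],[0,0,0.045,0,0,0,0.5],[0,0,0.05,0,0,0,0.5],[0,0,0.04,0,0,0,0.5],[0,0,0,0,0,0,0.5]]

```text
time_s: 14.28
eef_pos: [616.9, -15.9, 211.3]
orientation: [0.031, 0.71, 0.029, -0.703]
contact_force: [-0.3, -0.8, 0.2]
opening: 0.495
```

```bash
python3 - <<'E'
from h import *
shot('wrist','w5'); s=telemetry.sense(); print(s['time_s'],s['eef_pos'],s['contact_force'],s['opening'])
p,P=load('w5'); x,y,z=P[...,0],P[...,1],P[...,2]
Q=P[(x>535)&(x<690)&(abs(y+16)<50)&(z>24)&(z<70)]; print('cut',len(Q),np.percentile(Q,[1,50,99],axis=0).round(),cv2.minAreaRect(Q[:,:2].astype(np.float32)))
Q=P[(x>560)&(x<650)&(abs(y-103)<38)&(z>65)&(z<110)]; print('oil',len(Q),np.percentile(Q,[2,50,98],axis=0).round())
Q=P[(x>480)&(x<540)&(abs(y-20)<130)&(z>116)&(z<122)]; print('panel',len(Q),np.polyfit(Q[:,1],Q[:,0],1) if len(Q)>9 else '')
E
```

```text
14.325 [615.46371392 -15.64248695 208.49187286] [0.42054478 0.56453749 0.65270243] 0.5011843638634546
cut 2866 [[551. -38.  26.]
 [595. -16.  39.]
 [664.   0.  43.]] ((607.3092651367188, -16.344715118408203), (115.11235046386719, 39.489036560058594), 4.730676174163818)
oil 1385 [[589.  86.  66.]
 [608.  98.  74.]
 [621. 117.  97.]]
panel 192 [-8.42243645e-02  5.13518697e+02]
```

Both parts are placed: the cutter is flat with its top at 43 mm, and the bottle is upright with its top at 97 mm. Now I go in front of the handle with the fingers closed.

Emit:
carry_out:
  increments:
    - [[-0.0429,0.0055,0,0,0,0,0.8],[-0.0429,0.0055,0,0,0,0,1],[-0.0429,0.0055,0,0,0,0,1],[-0.0429,0.0055,0,0,0,0,1],[-0.0429,0.0055,0,0,0,0,1],[0,0,-0.03,0,0,0,1],[0,0,-0.045,0,0,0,1],[0,0,-0.04,0,0,0,1],[0,0,-0.01,0,0,0,1],[0,0,0,0,0,0,1]]

```text
time_s: 15.58
eef_pos: [399.5, 12.1, 80.4]
orientation: [-0.03, -0.706, -0.03, 0.707]
contact_force: [-0.0, -0.2, 1.3]
opening: 0.006
```

Emit:
carry_out:
  increments:
    - [[0.015,0.0013,0,0,0,0,1],[0.01,0.0009,0,0,0,0,1],[0.008,0.0007,0,0,0,0,1],[0.005,0.0004,0,0,0,0,1],[0.005,0.0004,0,0,0,0,1],[0.004,0.0003,0,0,0,0,1],[0.004,0.0003,0,0,0,0,1],[0.004,0.0003,0,0,0,0,1],[0.004,0.0003,0,0,0,0,1],[0.004,0.0003,0,0,0,0,1]]

```text
time_s: 16.82
eef_pos: [462.9, 17.4, 80.6]
orientation: [-0.03, -0.706, -0.03, 0.707]
contact_force: [-1.6, 0.7, 0.7]
opening: 0.009
```

Emit:
carry_out:
  increments:
    - [[0.004,0.0003,0,0,0,0,1],[0.005,0.0004,0,0,0,0,1],[0.005,0.0004,0,0,0,0,1],[0.006,0.0005,0,0,0,0,1],[0.006,0.0005,0,0,0,0,1],[0.006,0.0005,0,0,0,0,1],[0.006,0.0005,0,0,0,0,1],[0.006,0.0005,0,0,0,0,1],[0.005,0.0004,0,0,0,0,1],[0.004,0.0003,0,0,0,0,1]]

```text
time_s: 18.08
eef_pos: [516.3, 21.5, 80.7]
orientation: [-0.03, -0.706, -0.03, 0.706]
contact_force: [-2.5, 1.1, -0.5]
opening: 0.005
```

```bash
python3 - <<'E'
from h import *
shot('side','d5'); s=telemetry.sense(); print(s['time_s'],s['eef_pos'],s['contact_force'])
p,P=load('d5'); x,y,z=P[...,0],P[...,1],P[...,2]
Q=P[(x>500)&(x<640)&(abs(y-40)<120)&(z>115)&(z<122)]; print('panel',len(Q),np.polyfit(Q[:,1],Q[:,0],1))
Q=P[(x>600)&(x<720)&(abs(y-108)<38)&(z>65)&(z<110)]; print('oil',len(Q),np.percentile(Q,[2,50,98],axis=0).round() if len(Q) else '')
E
```

```text
18.125 [517.06013375  21.29540822  80.84712579] [-2.07585026  1.48674701 -0.57302151]
panel 262 [2.15485014e-01 5.35940315e+02]
oil 227 [[653.  97.  65.]
 [666. 114.  74.]
 [682. 124.  96.]]
```

View pics/d5.png

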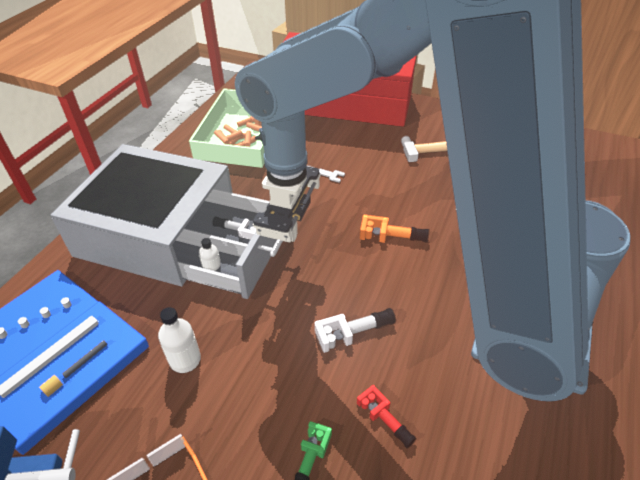

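The bottle stands in the drawer (209,255), the cutter lies in the wide lane (235,225) and the fingers push at the handle's middle (265,245). I continue.

Emit:
carry_out:
  increments:
    - [[0.004,0.0003,0,0,0,0,1],[0.006,0.0005,0,0,0,0,1],[0.007,0.0006,0,0,0,0,1],[0.007,0.0006,0,0,0,0,1],[0.007,0.0006,0,0,0,0,1],[0.007,0.0006,0,0,0,0,1],[0.007,0.0006,0,0,0,0,1],[0.007,0.0006,0,0,0,0,1],[0.007,0.0006,0,0,0,0,1],[0.007,0.0006,0,0,0,0,1]]

```text
time_s: 19.38
eef_pos: [582.6, 26.9, 80.8]
orientation: [0.03, 0.707, 0.03, -0.706]
contact_force: [-2.8, -1.8, 2.1]
opening: 0.005
```

Emit:
carry_out:
  increments:
    - [[0.007,0.0006,0,0,0,0,1],[0.007,0.0006,0,0,0,0,1],[0.007,0.0006,0,0,0,0,1],[0.007,0.0006,0,0,0,0,1],[0.007,0.0006,0,0,0,0,1],[0.006,0.0005,0,0,0,0,1],[0.006,0.0005,0,0,0,0,1],[0.005,0.0004,0,0,0,0,1],[0.004,0.0003,0,0,0,0,1],[0.003,0.0003,0,0,0,0,1]]

```text
time_s: 20.62
eef_pos: [641.2, 32.2, 80.7]
orientation: [-0.03, -0.706, -0.03, 0.706]
contact_force: [-2.5, -1.6, 2.1]
opening: 0.006
```

Now slowly until the stop.

Emit:
carry_out:
  increments:
    - [[0.003,0.0003,0,0,0,0,1],[0.003,0.0003,0,0,0,0,1],[0.003,0.0003,0,0,0,0,1],[0.002,0.0002,0,0,0,0,1],[0.002,0.0002,0,0,0,0,1],[0.002,0.0002,0,0,0,0,1],[0.002,0.0002,0,0,0,0,1]]

```text
time_s: 21.5
eef_pos: [658.1, 33.7, 80.7]
orientation: [-0.03, -0.706, -0.03, 0.707]
contact_force: [-3.7, -1.8, 0.6]
opening: 0.004
```

Emit:
carry_out:
  increments:
    - [[0.002,0.0002,0,0,0,0,1],[0.0015,0.0001,0,0,0,0,1],[0.0015,0.0001,0,0,0,0,1],[0.0015,0.0001,0,0,0,0,1]]

```text
time_s: 22.0
eef_pos: [658.1, 33.7, 80.7]
orientation: [-0.03, -0.702, -0.03, 0.711]
contact_force: [-24.1, -5.9, 16.5]
opening: 0.008
```

Emit:
carry_out:
  increments:
    - [[-0.006,-0.0005,0,0,0,0,1],[-0.015,-0.0013,0,0,0,0,1],[-0.03,-0.0026,0,0,0,0,1],[-0.04,-0.0034,0,0,0,0,1],[-0.05,-0.004,0.02,0,0,0,1],[-0.05,-0.004,0.03,0,0,0,1],[-0.05,-0.004,0.04,0,0,0,1],[0,0,0,0,0,0,1]]

```text
time_s: 23.0
eef_pos: [424.9, 14.8, 172.9]
orientation: [0.03, 0.709, 0.029, -0.704]
contact_force: [1.2, -0.2, 0.5]
opening: 0.002
```

```bash
python3 - <<'E'
from h import *
for n in('side','scene','wrist'):
    shot(n,n+'6'); p,P=load(n+'6'); x,y,z=P[...,0],P[...,1],P[...,2]; yy=20
    Q=P[(x>640)&(x<735)&(abs(y-45)<110)&(z>70)&(z<121)]
    if len(Q)>20:
        t=Q[:,0]+.085*Q[:,1]; print(n,'face hist',[(int(b),int(a)) for a,b in zip(*np.histogram(t,bins=np.arange(640,735,5))) if a>5])
    Q=P[(x>640)&(x<800)&(abs(y-45)<110)&(z>126)&(z<136)]; 
    if len(Q)>20: print('chest edge',np.percentile(Q[:,0]+.085*Q[:,1],[0.5,2]))
print(telemetry.sense()['contact_force'])
a=cv2.imread('pics/side6.png')[100:400,20:420]; b=cv2.imread('pics/wrist6.png'); cv2.imwrite('pics/end.png',np.hstack([a,cv2.resize(b,(400,300))]))
E
```

```text
side face hist [(665, 77), (670, 137), (675, 45), (680, 19), (685, 17), (690, 13), (695, 13), (700, 16), (705, 773), (710, 358), (715, 160), (720, 82)]
chest edge [722.23068663 723.5840981 ]
scene face hist [(670, 71), (675, 302), (680, 190), (685, 26), (690, 10), (710, 208), (715, 28)]
chest edge [725.70526224 727.34588671]
[ 0.04184429 -0.20064992  0.07123385]
```

View pics/end.png

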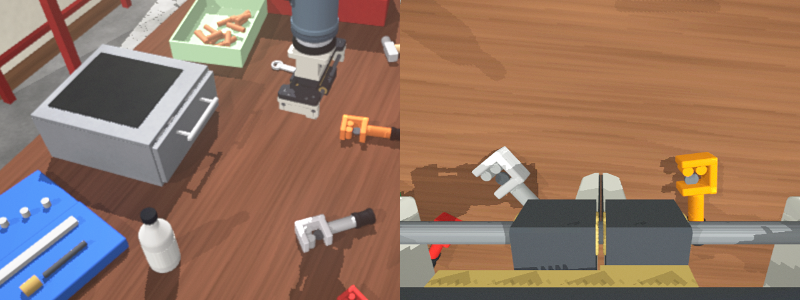

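The picture shows the drawer flush (180,115), with its face 14 mm in front of the chest edge, which is the shut position. The big bottle and the wrench are in place.

```bash
python3 -c "
from h import *
print(ticket.finish_job())"
```

```text
the job is handed in; nothing more can be done
None
```

The tube cutter and the small oil bottle are in the drawer, the drawer is pushed shut, and the job is handed in at about 23 s of the 72 s allowed.

- **Placing:** I stood the bottle in the narrow lane, then laid the small silver cutter flat in the wide lane. Depth readings with the drawer open put the cutter's top at 43 mm above the bench and the bottle's top at 97 mm. Both match lying flat and standing on the 17 mm inner floor.
- **Shutting:** I pushed slowly on the middle of the handle until the arm met the stop, where it read about 24 N along the push. The panel face then stood about 14 to 15 mm in front of the chest edge, which matches fully shut.
- **Left alone:** The large bottle and the wrench look untouched in the last picture. I did not measure their positions again.
- **Not checked:** With the drawer shut I could not see inside. The last sight of the bottle standing was about a quarter of the way through the push.

No check failed or disagreed.

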